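# Close the flux canister with its click-stop cap

## Robot

A 6-joint arm with a two-finger parallel gripper is mounted at the origin on a cart in front of the work surface, level with it; the furniture and walls round the work are solid. World frame = base frame: x ahead of the robot, y to its left, z up, the work surface at z = 0. Lengths are in m, angles in rad, forces in N, time in s.
With the tool pointing down it reaches from about 0.425 to 0.95 m from the base axis. Payload 14.7 kg.
Tool frame: the origin (TCP) lies on the centre line of the jaws, within the pads' length; the fingertips stand arm.nose_length ahead of it and the grasp point (between the pads) lies 11 mm behind it (arm.nose_length is the distance from the TCP to the fingertips, in m); z points along the fingers, y is the line along which they close (so a half turn about z gives the same grasp; the last joint's range is limited). The gripper opens to 85 mm and grips with 20 to 120 N. Pads are 22 mm wide; open, the fingers measure 114 mm over their backs; the gripper's body (76 mm by 85 mm) begins 54 mm behind the grasp point. The pads swing forward as they close: fully open they stand 13 mm farther back than shut.
Start: joints at [1.195, 0.48, 1.596, -0, 1.065, -0.047], TCP at [0.21, 0.615, 0.239] pointing down, gripper open.
Joint ranges: [-2.75, 2.75], [-0.82, 2.05], [0.23, 2.67], [-1.56, 4.7], [0.09, 2.69], [-2.92, 2.92]. Speed limits (rad/s): [1.89, 1.89, 2.39, 3.01, 3.01, 3.01].

## Interface

Orientations are given as a unit quaternion [w, x, y, z].
In Python, from cell import arm gives the robot as it stands.
- The arm moves only by the tool play_rows, never from a script. Its argument "motion" is a list of rows, each an object of numbers: "jaw": the closure, from -1 (fully open) to 1 (shut); "tx", "ty", "tz": the shift along the tool's x, y, z in mm; "spin": the turn about the tool's z in degrees. A call has 1 to 8 rows; each row shifts and turns the commanded pose from where the row before left it, along the tool's axes as they then stand; what a row does not reach is not made up. A row lasts 1/8 s, in which the tool goes at most 62.5 mm and 10.7 degrees, less where a joint would pass 70% of its speed; a pose out of reach is approached as far as the arm can. A call is refused whole if a number of a shift passes 62.5 or a number of a turn 10.7, either way. A call with a gripper value outside its range is refused whole. The fingers move at their own pace and stop on an object; the grip force is fixed at half the most. Time passes only in rows, so rows that do not move let the fingers close. It gives the time, the measured TCP pose, the force, the opening and the grip force at its end, in the units of the state.
- arm.observe(): the state, without advancing time (a new reading comes with each control period).
- arm.read_camera(name): name is "scene" or "top"; returns the picture (480x640x3 uint8, red, green, blue); there is no depth.
- arm.camera_model(name): a dict with "vertical_fov" (degrees; the focal length in pixels is half the picture's height over the tangent of half this angle, whatever the lens; pixels are square), "cx", "cy" (the principal point, pixels), "cam_to_world" (4x4, takes a point from camera to world coordinates). Camera axes: x right, y down, z forward; pixel columns grow to the right and rows downward; lengths in m; the calibration is good to about 2 mm. A picture is of the moment at which its call begins. camera_model takes no time and is no camera call.
- arm.job_done(): hands the job in; it is judged then, once.
The state is a dict: "time": time; "joint_positions": joint angles; "joint_vel": joint speeds; "joint_torque": joint torques, N m; "tool_pos": TCP position; "eef_rot": TCP orientation; "wrist_force": force on the tool from outside, world axes, zero at the start; "wrist_torque": the same for the moment, N m; "opening": finger opening in m; "gripper_force": force on a finger pad.
Only numpy, scipy, OpenCV 4.12 (cv2) and the standard library are available. Lean on these libraries where they do the work, as an engineer would, in place of code of your own. Each camera call takes 0.05 s, during which the arm holds its last target. There are 200 camera calls.

## Task

Close the open canister with its click-stop cap: pick the cap up by its wing, lower it into the neck and, pressing only lightly, feel for the position where the slot in its plug drops over the locking bar, so that the cap sits fully down on the rim. Then tighten it clockwise until its ratchet clicks and slips, once or twice but no more, and let go of it without turning it back. The ratchet must not slip before the cap is fully down; leave the solder reel, the parts box and the tape measure where they are.

Things in the scene. Friction and masses are not known exactly. Their poses are not given: they have to be found in the camera images.
- cap: Loose black cap, 0.14 kg, standing on the bench plug down. Origin: centre of the plug's flat underside; z up. Heights from there: grey plug, 38 mm across (35 mm at its tip), 0 to 18 mm; flange of 58 mm diameter, 18 to 30 mm (its underside finally sits on the rim); flat-sided upright wing for gripping, 30 to 57 mm, 46 mm long along x, 13 mm thick. Wing and slot serve either way round.
- wing_middle (a point): Middle of the cap's wing, on its axis, 43 mm over the cap's origin; axes as the cap's, x along the wing.
- cap_plug: The cap's grey plug, origin and z as the cap's. A slot, 13 mm wide, 9 mm deep, runs right across its underside along the plug's x, at the start parallel to the wing. A one-way ratchet joins cap and plug. Clockwise from above it carries the plug along up to about 0.24 Nm, then slips: about 20 degrees on, the torque drops away, even pulling onward, as it springs into the next of its 12 teeth.
- cap_pointer (a point): Point on the cap's x axis, 20 mm from its axis, 18 mm over its origin (a grey dot on the flange marks that side). Seen from the plug it lies on the plug's x axis at the start and goes 0.52 rad (30 degrees) clockwise with each click. Turned back, the ratchet yields at about 0.08 Nm, less than the locking bar's friction: each tooth back takes a click away.
- canister: Fixed aluminium canister, 88 mm in diameter, on a square 104 mm foot. Origin: centre of the foot's underside on the bench; z up. Its neck, 54 mm in outer and 42 mm in inner diameter, has its rim 96 mm up. With the cap fully down, the cap's origin is 78 mm above the canister's; while the slot still lies across the bar, it stands 8 mm higher. Contact force between cap and canister must stay under 60 N (tightening alone makes about 20).
- neck_mouth (a point): Centre of the mouth, level with the rim; x as the canister's. 10 mm below, in the bore, is the top of a steel locking bar, 28 x 6 mm, seen from above, pose not given: its length starts within 0.35 rad of this x axis. It turns clockwise 0.3 to 0.8 rad (hidden, differs) against 0.12 Nm to a hard stop. The slot drops over it once parallel within about 0.1 rad.
- reel: Part-used solder reel, standing flat, 54 mm in diameter and 35 mm high, loose bystander; origin at the centre of its underside.
- parts_box: Closed blue-grey parts box, 76 x 131 x 29 mm, loose bystander; origin at the centre of its underside.
- tape: Tape measure, black and red, 62 x 88 x 31 mm, loose bystander; origin at the centre of its underside.
Things that resemble listed ones, but are neither listed nor needed, are in the scene too. There is more than one size of the cap; the one meant has the size given above.

How it is judged:
On the way, in this order (a step that is already met when the one before it is completed fails the run):
1. the slot has dropped over the bar and the cap is down to within 4 mm (z of cap in the frame of canister between 0.072 and 0.082 m and horizontal distance between cap and neck_mouth below 0.005 m and angle between cap's own z axis and vertical below 0.08 rad), for 0.1 s.
2. the ratchet has clicked once or twice with the cap so seated (all of step 1 and y of cap_pointer in the frame of cap_plug below -0.0075 m and x of cap_pointer in the frame of cap_plug above 0.004 m), for 0.1 s.
At the end, for the whole second after the job is handed in: The cap is released and at rest, upright within 0.08 rad, within 5 mm of the neck's axis, its flange down on the rim within 2.5 mm, and stands one or two ratchet clicks (30 or 60 degrees) clockwise of its plug (z of cap in the frame of canister between 0.072 and 0.0805 m and horizontal distance between cap and neck_mouth below 0.005 m and angle between cap's own z axis and vertical below 0.08 rad and y of cap_pointer in the frame of cap_plug below -0.0075 m and x of cap_pointer in the frame of cap_plug above 0.004 m and linear speed of cap below 0.02 m/s and angular speed of cap below 0.2 rad/s); the robot touches nothing.
It fails at once if the ratchet slipped a third time ((x of cap_pointer in the frame of cap_plug below 0.003 m and y of cap_pointer in the frame of cap_plug below 0 m) or x of cap_pointer in the frame of cap_plug below -0.003 m).
It fails at once if the ratchet slipped before the cap was fully down (y of cap_pointer in the frame of cap_plug below -0.007 m and z of cap in the frame of canister above 0.084 m).
It fails at once if the cap was pressed on the locking bar or the rim with more than 60 N (contact force between cap and canister above 60 N).
It fails at once if the reel, the parts box or the tape measure was moved by more than 15 mm (distance of any of reel, parts_box, tape from where it was at the start of the episode above 0.015 m).
It also fails if it takes over 64 s, if anything falls off the work surface, if the arm or the gripper's body presses on something with over 40 N, if the wrist force passes 120 N, or if a joint passes its speed limit or range.

## Working session

There is one attempt and no reset: what is moved stays moved. The work goes in short steps, Python scripts to look and compute and a tool call to move; the robot and the scene stay as the last step left them, time stands still between calls to the robot, and variables do not carry over. Pictures are saved under pics/ and viewed, at most 10 in all, crops included, and the job is handed in when it is done.

Besides the shell and the picture viewer there is one more tool, called after "Request:" as name(argument=value, ...), one argument or row to a line, values as JSON. play_rows: Moves the arm, as the interface text tells. Its arguments: {"type":"object","properties":{"motion":{"type":"array"}},"required":["motion"]}

```bash
ls; mkdir -p pics; cat > h.py <<'E'
import numpy as np, cv2
from cell import arm
def K(n):
    m=arm.camera_model(n); f=240/np.tan(np.radians(m["vertical_fov"])/2)
    return f,m["cx"],m["cy"],np.array(m["cam_to_world"])
def ray(n,u,v,z):
    f,cx,cy,T=K(n); d=T[:3,:3]@np.array([(u-cx)/f,(v-cy)/f,1]); o=T[:3,3]
    return o+d*(z-o[2])/d[2]
def proj(n,p):
    f,cx,cy,T=K(n); q=T[:3,:3].T@(np.array(p)-T[:3,3]); return f*q[0]/q[2]+cx,f*q[1]/q[2]+cy
def snap(n,f):
    im=arm.read_camera(n); cv2.imwrite(f"pics/{f}.png",im[:,:,::-1]); return im
E
python3 - <<'E'
from h import *
for n in("top","scene"):
    snap(n,n+"0"); print(n,arm.camera_model(n))
print(arm.nose_length,arm.observe())
E
```

```text
pics
top {'vertical_fov': 50.25416161433343, 'cx': 317.6390911128483, 'cy': 238.26232508593054, 'cam_to_world': array([[-0.02804722, -0.98032941,  0.19536529,  0.28589791],
       [-0.99960202,  0.02809773, -0.00251339,  0.08494085],
       [-0.00302537, -0.19535803, -0.98072733,  1.47654168],
       [ 0.        ,  0.        ,  0.        ,  1.        ]])}
scene {'vertical_fov': 54.41260281594374, 'cx': 323.69870286984735, 'cy': 238.86947578216711, 'cam_to_world': array([[ 0.74202338, -0.37459085,  0.55595234, -0.24766739],
       [-0.67031906, -0.42521034,  0.60816817, -0.78510679],
       [ 0.00858245, -0.82394045, -0.5666114 ,  0.89050371],
       [ 0.        ,  0.        ,  0.        ,  1.        ]])}
0.008 {'time': 0.1, 'joint_positions': array([ 1.19539399e+00,  4.80751023e-01,  1.59682034e+00, -2.06952361e-05,
        1.06510514e+00, -4.65715743e-02]), 'joint_vel': array([-1.15673746e-05, -2.88217296e-03, -1.71255680e-03, -1.92428927e-04,
       -4.34166014e-04, -9.23537086e-04]), 'joint_torque': array([ 1.87378646e-03, -9.52261090e+01, -4.31042862e+01, -2.21334180e-04,
        5.29764526e-03, -4.13802377e-05]), 'tool_pos': array([0.20974284, 0.61484175, 0.23874478]), 'eef_rot': array([-1.04643949e-04,  1.63670648e-01,  9.86514888e-01, -5.31804664e-04]), 'wrist_force': array([-0.48593546,  0.25551572, -0.13486476]), 'wrist_torque': array([ 0.01095893, -0.01149921,  0.01708055]), 'gripper_force': 0.0, 'opening': 0.08559771142149718}
```

View pics/top0.png

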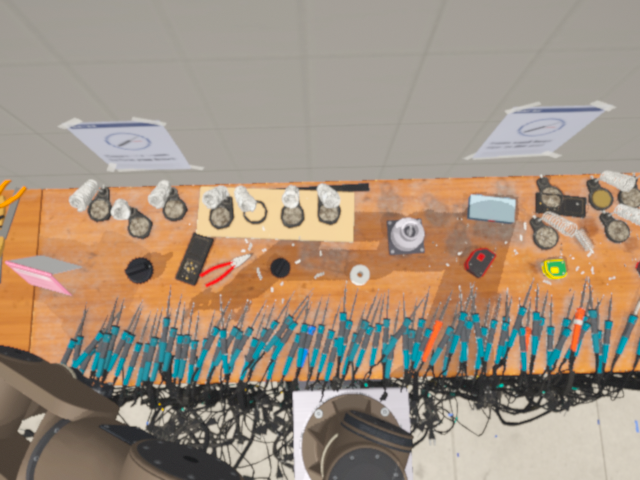

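View pics/scene0.png

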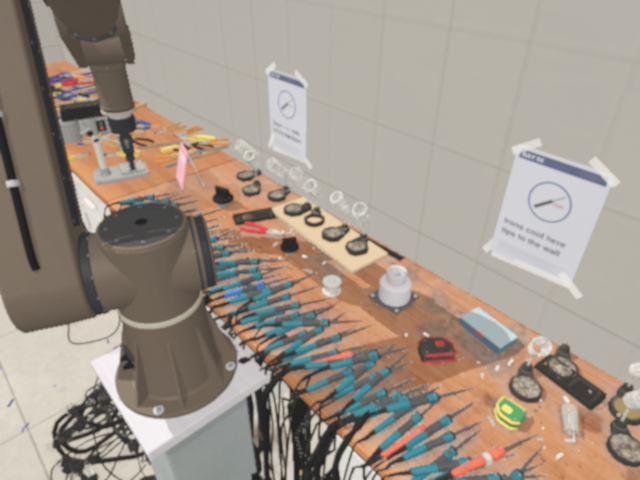

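The top view shows the canister at (407,236). There are cap-like things at (280,268), about 20 px across, and (140,270), about 28 px across. The reel is at (360,274), the tape at (480,262) and the box at (492,208). I'll zoom in and measure.

```bash
python3 - <<'E'
from h import *
t=cv2.imread("pics/top0.png"); s=cv2.imread("pics/scene0.png")
def c(im,u,v,r,k=260): return cv2.resize(im[v-r:v+r,u-r:u+r],(k,k),interpolation=cv2.INTER_CUBIC)
a=np.vstack([np.hstack([c(t,280,268,20),c(t,140,270,20),c(t,407,236,25)]),np.hstack([c(s,290,244,20),c(s,223,195,20),c(s,395,287,30)])])
cv2.imwrite("pics/crops.png",a)
for u,v,r in((280,268,16),(140,270,20)):
    g=cv2.cvtColor(t,cv2.COLOR_BGR2GRAY)[v-r:v+r,u-r:u+r]
    m=(g<65).astype(np.uint8)
    n,l,st,ce=cv2.connectedComponentsWithStats(m); i=1+np.argmax(st[1:,4])
    uc,vc=ce[i]+[u-r,v-r]; b=st[i]; p=ray("top",uc,vc,.03)
    f,*_,T=K("top"); print(b,uc,vc,p, "size mm",b[2]/f*np.linalg.norm(p-T[:3,3])*1000)
for u,v in((410,228),):print(ray("top",u,v,.096))
E
```

```text
[  7   6  19  19 281] 279.779359430605 267.37366548042706 [0.49256146 0.19149168 0.03      ] size mm 54.3995369302432
[  6   8  27  25 477] 139.63102725366878 269.6834381551363 [0.49730069 0.59101768 0.03      ] size mm 81.62679597462258
[ 0.58247677 -0.17425484  0.096     ]
```

View pics/crops.png

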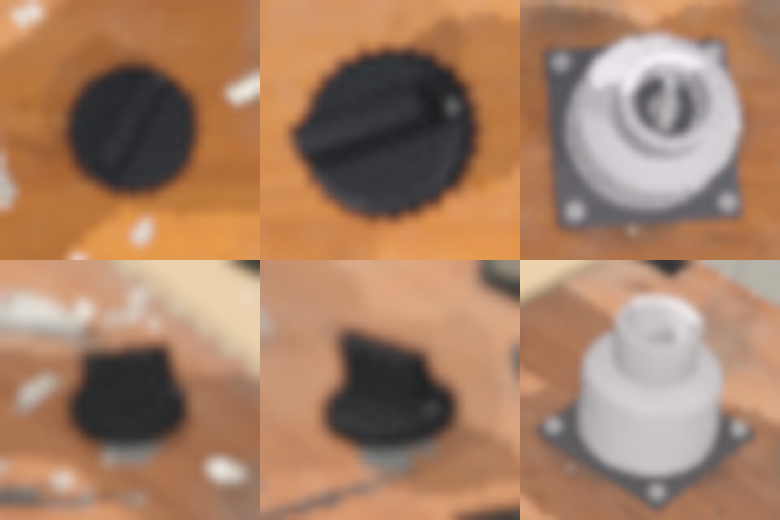

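The target cap is the small one, at about (280,268). The 80 mm one is the decoy. The canister's mouth is at about (410,230), with the bar roughly vertical in the top image. Next I'll refine the wing yaw, mouth position and bar angle.

```bash
python3 - <<'E'
from h import *
t=cv2.imread("pics/top0.png"); s=cv2.imread("pics/scene0.png")
# wing top edge from scene
a=ray("scene",283.1,237.8,.057);b=ray("scene",295.4,237.6,.057);print("wing",a,b,np.degrees(np.arctan2(*(b-a)[[1,0]])))
a=ray("top",260+110/6.5,248+170/6.5,.057);b=ray("top",260+155/6.5,248+90/6.5,.057);print("wing top",a,b,np.degrees(np.arctan2(*(b-a)[[1,0]])))
# bore rim: rectified metric image of the plane z=.096 around mouth (1 px = 0.25mm), and bar plane .086; cap plane .057
def rect(im,n,x,y,z,w=.05,N=260):
    o=[(x+w,y+w),(x+w,y-w),(x-w,y-w),(x-w,y+w)]
    src=np.float32([proj(n,(p,q,z)) for p,q in o]); dst=np.float32([(0,0),(N,0),(N,N),(0,N)])
    return cv2.warpPerspective(im,cv2.getPerspectiveTransform(src,dst),(N,N),flags=cv2.INTER_CUBIC)
R=[rect(t,"top",.578,-.174,.096),rect(t,"top",.578,-.174,.086),rect(t,"top",.4926,.1915,.057,.04)]
S=[rect(s,"scene",.578,-.174,.096),rect(s,"scene",.578,-.174,.0),rect(s,"scene",.4926,.1915,.057,.04)]
f=lambda im:cv2.normalize(im,None,0,255,cv2.NORM_MINMAX)
R[2]=np.clip(R[2].astype(float)*4-60,0,255).astype(np.uint8);S[2]=np.clip(S[2].astype(float)*3-40,0,255).astype(np.uint8)
cv2.imwrite("pics/rect.png",np.vstack([np.hstack(R),np.hstack(S)]))
E
```

```text
wing [0.47795915 0.19869091 0.057     ] [0.50778513 0.17391028 0.057     ] -39.721176939882845
wing top [0.46985641 0.19773071 0.057     ] [0.50400304 0.17789148 0.057     ] -30.156628565317227
```

View pics/rect.png

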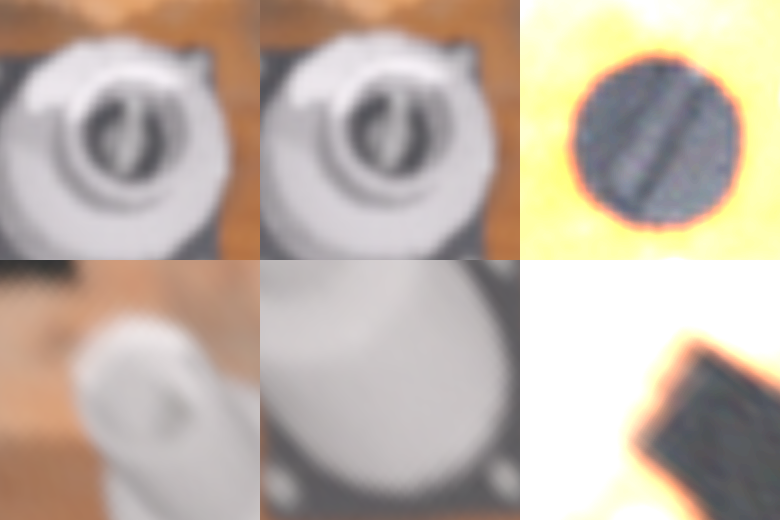

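Request:
play_rows(
  motion=[
    {"spin": 9.2,"jaw": -1},
    {"tx": -50,"ty": -27,"jaw": -1},
    {"tx": -50,"ty": -27,"jaw": -1},
    {"tx": -50,"ty": -27,"jaw": -1},
    {"tx": -50,"ty": -27,"jaw": -1},
    {"tx": -50,"ty": -27,"jaw": -1},
    {"tx": -50,"ty": -27,"jaw": -1},
    {"tx": -50,"ty": -27,"jaw": -1},
  ],
)

```text
invalid input at $.motion[0]: expected keys jaw, tx, ty, tz, spin
```

Request:
play_rows(
  motion=[
    {"spin": 9.2,"jaw": -1,"tx": 0,"ty": 0,"tz": 0},
    {"tx": -50,"ty": -27,"jaw": -1,"tz": 0,"spin": 0},
    {"tx": -50,"ty": -27,"jaw": -1,"tz": 0,"spin": 0},
    {"tx": -50,"ty": -27,"jaw": -1,"tz": 0,"spin": 0},
    {"tx": -50,"ty": -27,"jaw": -1,"tz": 0,"spin": 0},
    {"tx": -50,"ty": -27,"jaw": -1,"tz": 0,"spin": 0},
    {"tx": -50,"ty": -27,"jaw": -1,"tz": 0,"spin": 0},
    {"tx": -50,"ty": -27,"jaw": -1,"tz": 0,"spin": 0},
  ],
)

```text
time: 1.1
tool_pos: [0.4306, 0.2822, 0.2392]
eef_rot: [-0.0, 0.242, 0.97, -0.0]
wrist_force: [0.7, 0.9, 0.5]
opening: 0.0856
gripper_force: 0.0
```

Request:
play_rows(
  motion=[
    {"tx": -49,"ty": -27,"jaw": -1,"tz": 0,"spin": 0},
    {"tx": -49,"ty": -27,"jaw": -1,"tz": 0,"spin": 0},
    {"tx": 0,"ty": 0,"jaw": -1,"tz": 60,"spin": 0},
    {"tx": 0,"ty": 0,"jaw": -1,"tz": 60,"spin": 0},
    {"tx": 0,"ty": 0,"jaw": -1,"tz": 0,"spin": 0},
  ],
)

```text
time: 1.72
tool_pos: [0.4882, 0.189, 0.1161]
eef_rot: [-0.003, 0.242, 0.97, -0.002]
wrist_force: [0.3, 1.0, -0.2]
opening: 0.0851
gripper_force: 0.0
```

```bash
python3 - <<'E'
from h import *
a=snap("scene","s1");b=snap("top","t1")
p=arm.observe()["tool_pos"];print(p,proj("scene",p),proj("top",p))
c=lambda im,u,v,r=35:cv2.resize(im[v-r:v+r,u-r:u+r],(400,400),interpolation=cv2.INTER_CUBIC)[:,:,::-1]
cv2.imwrite("pics/c1.png",np.hstack([c(a,290,230),c(b,280,262)]))
E
```

```text
[0.49131652 0.19031098 0.12027398] (np.float64(287.36410822756466), np.float64(220.41153125259947)) (np.float64(277.6779517611003), np.float64(263.11628646798084))
```

View pics/c1.png

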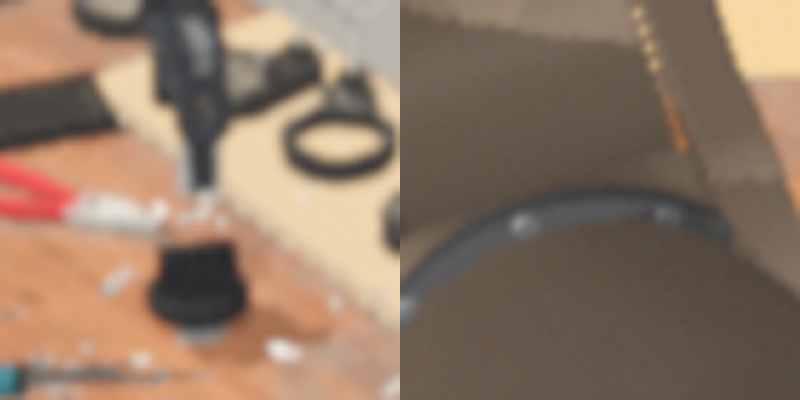

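The fingers sit directly above the cap along the wing: the pads at crop u=199, the cap at u=198. The scene camera is biased about 2.4 px to the right there. Descend and grip.

Request:
play_rows(
  motion=[
    {"tx": 0,"ty": 0,"jaw": -1,"tz": 40,"spin": 0},
    {"tx": 0,"ty": 0,"jaw": -0.5,"tz": 30,"spin": 0},
    {"tx": 0,"ty": 0,"jaw": 0,"tz": 9,"spin": 0},
    {"tx": 0,"ty": 0,"jaw": 0,"tz": 0,"spin": 0},
    {"tx": 0,"ty": 0,"jaw": 1,"tz": 0,"spin": 0},
    {"tx": 0,"ty": 0,"jaw": 1,"tz": 0,"spin": 0},
    {"tx": 0,"ty": 0,"jaw": 1,"tz": 0,"spin": 0},
    {"tx": 0,"ty": 0,"jaw": 1,"tz": 0,"spin": 0},
  ],
)

```text
time: 2.82
tool_pos: [0.4919, 0.1904, 0.0415]
eef_rot: [0.001, 0.242, 0.97, 0.001]
wrist_force: [-1.0, 0.6, 13.5]
opening: 0.0118
gripper_force: 62.6
```

Request:
play_rows(
  motion=[
    {"tx": 0,"ty": 0,"jaw": 1,"tz": -40,"spin": -10.5},
    {"tx": 0,"ty": 0,"jaw": 1,"tz": -55,"spin": -10.5},
    {"tx": 0,"ty": 0,"jaw": 1,"tz": -55,"spin": -10.5},
    {"tx": 0,"ty": 0,"jaw": 1,"tz": -50,"spin": -10.5},
    {"tx": 1,"ty": -40,"jaw": 1,"tz": 0,"spin": 0},
    {"tx": 1,"ty": -53,"jaw": 1,"tz": 0,"spin": 0},
    {"tx": 1,"ty": -53,"jaw": 1,"tz": 0,"spin": 0},
    {"tx": 0,"ty": 0,"jaw": 1,"tz": 0,"spin": 0},
  ],
)

```text
time: 3.82
tool_pos: [0.5239, 0.0446, 0.2408]
eef_rot: [0.0, -0.12, 0.993, -0.0]
wrist_force: [-0.9, 0.6, -2.2]
opening: 0.0112
gripper_force: 60.6
```

```bash
python3 - <<'E'
from h import *
o=arm.observe(); p=o["tool_pos"]; print(o["joint_positions"],p,o["wrist_force"],o["opening"])
t=cv2.imread("pics/top0.png"); x,y,z,w,N=.575,-.172,.086,.02,160
src=np.float32([proj("top",(x+a*w,y+b*w,z)) for a,b in((1,1),(1,-1),(-1,-1),(-1,1))])
r=cv2.warpPerspective(t,cv2.getPerspectiveTransform(src,np.float32([(0,0),(N,0),(N,N),(0,N)])),(N,N),flags=cv2.INTER_CUBIC)
g=cv2.cvtColor(r,cv2.COLOR_BGR2GRAY).astype(float)
for row in range(20,150,8): print(row,g[row,30:140:6].astype(int))
s=snap("scene","s2"); u,v=map(int,proj("scene",(*p[:2],p[2]-.0)))
c=lambda im,u,v,r=45:cv2.resize(im[v-r:v+r,u-r:u+r],(400,400),interpolation=cv2.INTER_CUBIC)
cv2.imwrite("pics/c2.png",np.hstack([c(s[:,:,::-1],u,v),cv2.resize(r,(400,400))])); print(u,v)
E
```

```text
[ 2.77424622e-02  3.05157855e-01  1.87817597e+00 -6.75032668e-04
  9.57507311e-01 -1.78270839e+00] [0.52387112 0.04464802 0.24083538] [-0.85384972  0.62207394 -2.20777979] 0.011236418732789554
20 [205 183 163 143 129 117 110 106 116 131 156 177 185 177 166 152 147 148
 155]
28 [187 159 135 118 105  98  94  92 103 124 151 170 178 171 156 141 134 135
 141]
36 [158 131 108  96  89  88  89  92 107 125 149 165 172 163 146 126 116 116
 125]
44 [131 108  92  86  87  92 100 107 121 134 154 165 168 157 137 115 102 102
 113]
52 [115  99  90  89  96 105 117 123 134 144 158 167 168 155 137 114  98  95
 105]
60 [113  98  92  96 108 121 133 138 146 153 164 170 171 159 139 115  99  91
  98]
68 [114  99  95 104 119 135 145 149 156 162 170 174 173 160 143 119 102  92
  95]
76 [117 102  98 109 125 139 148 152 160 168 174 175 172 159 142 119 104  93
  95]
84 [123 106 100 109 124 139 145 151 162 174 179 177 170 153 137 115 100  91
  94]
92 [134 113 103 107 118 132 139 149 163 176 181 177 167 146 127 106  94  89
  96]
100 [150 129 111 107 111 122 132 146 162 175 178 171 159 136 116  98  90  89
 101]
108 [166 146 126 113 111 119 129 145 160 171 171 160 144 121 103  89  88  92
 110]
116 [181 167 149 134 123 122 129 142 154 161 160 146 128 107  94  87  93 103
 124]
124 [190 184 176 162 150 141 141 144 148 148 144 132 117 105 100  99 109 124
 146]
132 [187 191 190 184 176 167 161 152 148 141 134 126 120 116 119 121 135 150
 169]
140 [178 187 192 193 192 187 182 173 165 158 152 147 145 147 151 155 165 177
 189]
148 [166 176 182 190 194 197 196 191 186 181 179 177 178 180 183 185 190 195
 199]
327 200
```

View pics/c2.png

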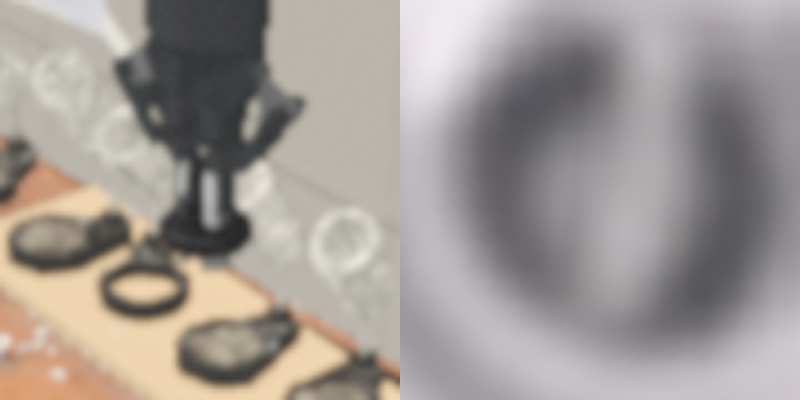

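The cap is held upright. The bar's ridge runs at about 170° yaw, with the mouth at about (0.576,-0.1735). The tool is at 194°, so I can feel clockwise from there.

Request:
play_rows(
  motion=[
    {"tx": 0.5,"ty": -56,"jaw": 1,"tz": 0,"spin": 0},
    {"tx": 0.5,"ty": -56,"jaw": 1,"tz": 0,"spin": 0},
    {"tx": 0.5,"ty": -56,"jaw": 1,"tz": 0,"spin": 0},
    {"tx": 0,"ty": -56,"jaw": 1,"tz": 0,"spin": 0},
    {"tx": 0,"ty": 0,"jaw": 1,"tz": 45,"spin": 0},
    {"tx": 0,"ty": 0,"jaw": 1,"tz": 45,"spin": 0},
    {"tx": 0,"ty": 0,"jaw": 1,"tz": 0,"spin": 0},
    {"tx": 0,"ty": 0,"jaw": 1,"tz": 0,"spin": 0},
  ],
)

```text
time: 4.88
tool_pos: [0.5768, -0.1695, 0.1519]
eef_rot: [0.001, -0.122, 0.993, -0.0]
wrist_force: [0.2, 0.1, -0.8]
opening: 0.0118
gripper_force: 60.5
```

```bash
python3 - <<'E'
from h import *
o=arm.observe(); p=o["tool_pos"]; print(p,o["wrist_force"])
s=snap("scene","s3"); u,v=map(int,proj("scene",(*p[:2],.096)));print(u,v)
c=lambda im,u,v,r=32:cv2.resize(im[v-r:v+r,u-r:u+r],(500,500),interpolation=cv2.INTER_CUBIC)
cv2.imwrite("pics/c3.png",c(s[:,:,::-1],u,v))
E
```

```text
[ 0.57684108 -0.16948335  0.15186244] [ 0.1550805   0.05994781 -0.77633814]
393 269
```

View pics/c3.png

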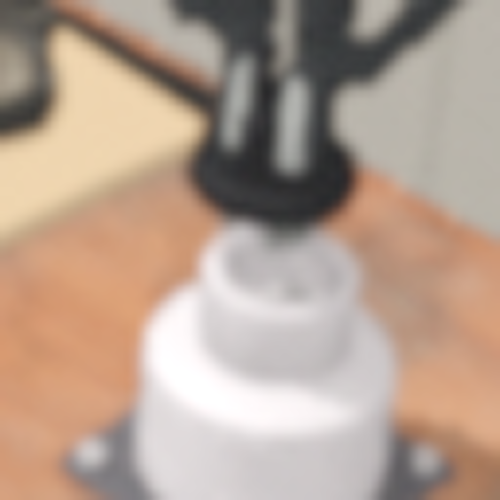

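The neck's centre lies about 2 mm to the right of the flange in the view. That agrees with the remaining 4 mm in -y to the measured mouth. Correct, then lower until the plug is inside.

Request:
play_rows(
  motion=[
    {"tx": 1.7,"ty": -3.7,"jaw": 1,"tz": 0,"spin": 0},
    {"tx": 0,"ty": 0,"jaw": 1,"tz": 6,"spin": 0},
    {"tx": 0,"ty": 0,"jaw": 1,"tz": 6,"spin": 0},
    {"tx": 0,"ty": 0,"jaw": 1,"tz": 2,"spin": 0},
    {"tx": 0,"ty": 0,"jaw": 1,"tz": 2,"spin": 0},
    {"tx": 0,"ty": 0,"jaw": 1,"tz": 0,"spin": 0},
  ],
)

```text
time: 5.68
tool_pos: [0.5762, -0.1748, 0.1349]
eef_rot: [0.001, -0.122, 0.993, -0.001]
wrist_force: [2.5, -6.6, 0.3]
opening: 0.0116
gripper_force: 60.7
```

Request:
play_rows(
  motion=[
    {"tx": 0,"ty": -1.5,"jaw": 1,"tz": 0,"spin": 0},
    {"tx": 0,"ty": 0,"jaw": 1,"tz": 2,"spin": 0},
    {"tx": 0,"ty": 0,"jaw": 1,"tz": 2,"spin": 0},
    {"tx": 0,"ty": 0,"jaw": 1,"tz": 0,"spin": 0},
  ],
)

```text
time: 6.18
tool_pos: [0.5755, -0.1755, 0.13]
eef_rot: [-0.0, -0.122, 0.993, 0.0]
wrist_force: [1.1, -2.4, -3.1]
opening: 0.0119
gripper_force: 60.3
```

Request:
play_rows(
  motion=[
    {"tx": 0,"ty": -0.8,"jaw": 1,"tz": 1,"spin": 0},
    {"tx": 0,"ty": 0,"jaw": 1,"tz": 1,"spin": 0},
    {"tx": 0,"ty": 0,"jaw": 1,"tz": 0.5,"spin": 0},
    {"tx": 0,"ty": 0,"jaw": 1,"tz": 0,"spin": 0},
  ],
)

```text
time: 6.68
tool_pos: [0.5757, -0.1762, 0.1278]
eef_rot: [-0.0, -0.122, 0.993, 0.0]
wrist_force: [0.7, -0.3, -0.9]
opening: 0.0114
gripper_force: 60.6
```

Request:
play_rows(
  motion=[
    {"tx": 0,"ty": 0,"jaw": 1,"tz": 0.5,"spin": 0},
    {"tx": 0,"ty": 0,"jaw": 1,"tz": 0.5,"spin": 0},
    {"tx": 0,"ty": 0,"jaw": 1,"tz": 0,"spin": 0},
  ],
)

```text
time: 7.05
tool_pos: [0.5759, -0.1764, 0.1273]
eef_rot: [0.0, -0.122, 0.993, -0.0]
wrist_force: [-1.8, -0.1, 7.0]
opening: 0.0121
gripper_force: 61.9
```

Request:
play_rows(
  motion=[
    {"tx": 0,"ty": 0,"jaw": 1,"tz": 0,"spin": 5},
    {"tx": 0,"ty": 0,"jaw": 1,"tz": 0,"spin": 5},
    {"tx": 0,"ty": 0,"jaw": 1,"tz": 0,"spin": 3},
    {"tx": 0,"ty": 0,"jaw": 1,"tz": 0,"spin": 0},
  ],
)

```text
time: 7.55
tool_pos: [0.5762, -0.1763, 0.1271]
eef_rot: [0.0, -0.009, 1.0, -0.0]
wrist_force: [0.0, 1.0, 3.5]
opening: 0.0115
gripper_force: 61.3
```

Request:
play_rows(
  motion=[
    {"tx": 0,"ty": 0,"jaw": 1,"tz": 0.2,"spin": 2},
    {"tx": 0,"ty": 0,"jaw": 1,"tz": 0,"spin": 2},
    {"tx": 0,"ty": 0,"jaw": 1,"tz": 0,"spin": 0},
  ],
)

```text
time: 7.92
tool_pos: [0.5755, -0.1763, 0.1264]
eef_rot: [-0.0, 0.027, 1.0, -0.0]
wrist_force: [1.1, 0.6, -0.8]
opening: 0.0116
gripper_force: 60.6
```

Request:
play_rows(
  motion=[
    {"tx": 0,"ty": 0,"jaw": 1,"tz": 0.7,"spin": 0},
    {"tx": 0,"ty": 0,"jaw": 1,"tz": 0.7,"spin": 0},
    {"tx": 0,"ty": 0,"jaw": 1,"tz": 0,"spin": 0},
  ],
)

```text
time: 8.3
tool_pos: [0.5758, -0.1765, 0.1251]
eef_rot: [-0.0, 0.026, 1.0, -0.0]
wrist_force: [1.4, -3.5, -1.5]
opening: 0.0116
gripper_force: 60.5
```

It is dropping in without resistance. Recentre a little and go down.

Request:
play_rows(
  motion=[
    {"tx": 0,"ty": -0.8,"jaw": 1,"tz": 0.5,"spin": 1},
    {"tx": 0,"ty": 0,"jaw": 1,"tz": 1,"spin": 1},
    {"tx": 0,"ty": 0,"jaw": 1,"tz": 1,"spin": 0},
    {"tx": 0,"ty": 0,"jaw": 1,"tz": 1,"spin": 0},
    {"tx": 0,"ty": 0,"jaw": 1,"tz": 0,"spin": 0},
  ],
)

```text
time: 8.93
tool_pos: [0.5756, -0.177, 0.1216]
eef_rot: [-0.0, 0.044, 0.999, 0.0]
wrist_force: [0.2, -0.7, -2.2]
opening: 0.012
gripper_force: 60.6
```

Request:
play_rows(
  motion=[
    {"tx": 0,"ty": -0.2,"jaw": 1,"tz": 1,"spin": 0},
    {"tx": 0,"ty": 0,"jaw": 1,"tz": 0.7,"spin": 0},
    {"tx": 0,"ty": 0,"jaw": 1,"tz": 0.5,"spin": 0},
    {"tx": 0,"ty": 0,"jaw": 1,"tz": 0,"spin": 0},
  ],
)

```text
time: 9.43
tool_pos: [0.5756, -0.1772, 0.1197]
eef_rot: [-0.0, 0.044, 0.999, 0.0]
wrist_force: [-2.5, -0.1, 4.4]
opening: 0.0118
gripper_force: 61.2
```

Seated with contact at 4.4 N. Now tighten while watching the torque.

```bash
cat > q.py <<'E'
from cell import arm
import numpy as np
o=arm.observe();q=o["eef_rot"];print("yaw",np.degrees(2*np.arctan2(q[2],q[1])).round(1),o["tool_pos"].round(4),"F",o["wrist_force"].round(1),"T",o["wrist_torque"].round(3),"j6",o["joint_positions"][5].round(3),o["joint_torque"][5].round(3))
E
python3 q.py
```

```text
yaw 175.0 [ 0.5756 -0.1772  0.1197] F [-2.5 -0.1  4.4] T [ 0.128  0.356 -0.005] j6 -1.832 0.02
```

Request:
play_rows(
  motion=[
    {"tx": 0,"ty": 0,"jaw": 1,"tz": 0.2,"spin": 4},
    {"tx": 0,"ty": 0,"jaw": 1,"tz": 0,"spin": 4},
    {"tx": 0,"ty": 0,"jaw": 1,"tz": 0,"spin": 0},
  ],
)

```text
time: 9.8
tool_pos: [0.576, -0.1773, 0.1197]
eef_rot: [0.0, 0.114, 0.993, -0.0]
wrist_force: [-0.4, 0.9, 5.1]
opening: 0.0115
gripper_force: 61.5
```

```bash
python3 q.py
```

```text
yaw 166.9 [ 0.576  -0.1773  0.1197] F [-0.4  0.9  5.1] T [ 0.175  0.208 -0.019] j6 -1.691 0.968
```

Request:
play_rows(
  motion=[
    {"tx": 0,"ty": 0,"jaw": 1,"tz": 0,"spin": 4},
    {"tx": 0,"ty": 0,"jaw": 1,"tz": 0,"spin": 4},
    {"tx": 0,"ty": 0,"jaw": 1,"tz": 0,"spin": 0},
  ],
)

```text
time: 10.18
tool_pos: [0.576, -0.1773, 0.1197]
eef_rot: [0.0, 0.183, 0.983, -0.0]
wrist_force: [-0.8, -0.0, 5.1]
opening: 0.0118
gripper_force: 61.6
```

```bash
python3 q.py
```

```text
yaw 158.9 [ 0.576  -0.1773  0.1197] F [-0.8 -0.   5.1] T [ 0.122  0.107 -0.055] j6 -1.552 1.004
```

Request:
play_rows(
  motion=[
    {"tx": 0,"ty": 0,"jaw": 1,"tz": 0,"spin": 4},
    {"tx": 0,"ty": 0,"jaw": 1,"tz": 0,"spin": 4},
    {"tx": 0,"ty": 0,"jaw": 1,"tz": 0,"spin": 0},
  ],
)

```text
time: 10.55
tool_pos: [0.576, -0.1773, 0.1197]
eef_rot: [0.0, 0.251, 0.968, -0.0]
wrist_force: [-0.3, 0.2, 6.4]
opening: 0.0118
gripper_force: 61.6
```

```bash
python3 q.py
```

```text
yaw 150.9 [ 0.576  -0.1773  0.1197] F [-0.3  0.2  6.4] T [ 0.234  0.084 -0.   ] j6 -1.412 1.047
```

```bash
cat > q.py <<'E'
from cell import arm
import numpy as np
O=[]
for i in range(5):
    O.append(arm.observe()); arm.read_camera("top")
O=O[1:]+[arm.observe()]
m=lambda k:np.mean([o[k] for o in O],axis=0)
q=m("eef_rot");print("yaw",np.degrees(2*np.arctan2(q[2],q[1])).round(1),m("tool_pos").round(4),"F",m("wrist_force").round(1),"T",m("wrist_torque").round(3),[o["wrist_torque"][2].round(3) for o in O],"j6",m("joint_torque")[5].round(3),O[-1]["time"])
E
python3 q.py
```

```text
yaw 151.0 [ 0.576  -0.1773  0.1197] F [-0.8  0.5  5.6] T [0.183 0.102 0.004] [np.float64(-0.046), np.float64(0.024), np.float64(-0.001), np.float64(0.032), np.float64(0.011)] j6 0.092 10.8
```

Request:
play_rows(
  motion=[
    {"tx": 0,"ty": 0,"jaw": 1,"tz": 0,"spin": 4},
    {"tx": 0,"ty": 0,"jaw": 1,"tz": 0,"spin": 4},
    {"tx": 0,"ty": 0,"jaw": 1,"tz": 0,"spin": 0},
  ],
)

```text
time: 11.18
tool_pos: [0.5761, -0.1772, 0.1196]
eef_rot: [0.0, 0.318, 0.948, 0.0]
wrist_force: [0.6, 1.9, 6.4]
opening: 0.0118
gripper_force: 61.5
```

```bash
python3 q.py
```

```text
yaw 143.0 [ 0.5761 -0.1772  0.1197] F [0.3 2.1 4.9] T [ 0.507 -0.048  0.039] [np.float64(0.055), np.float64(0.029), np.float64(0.012), np.float64(0.032), np.float64(0.066)] j6 0.133 11.425
```

Request:
play_rows(
  motion=[
    {"tx": 0,"ty": 0,"jaw": 1,"tz": 0,"spin": 4},
    {"tx": 0,"ty": 0,"jaw": 1,"tz": 0,"spin": 4},
    {"tx": 0,"ty": 0,"jaw": 1,"tz": 0,"spin": 0},
  ],
)

```text
time: 11.8
tool_pos: [0.5762, -0.177, 0.1197]
eef_rot: [0.0, 0.383, 0.924, 0.0]
wrist_force: [2.0, 4.6, 5.0]
opening: 0.0114
gripper_force: 61.6
```

```bash
python3 q.py
```

```text
yaw 135.1 [ 0.5762 -0.177   0.1197] F [2.  4.6 5.8] T [ 0.908 -0.335  0.032] [np.float64(0.036), np.float64(0.04), np.float64(0.021), np.float64(0.054), np.float64(0.008)] j6 0.147 12.05
```

Request:
play_rows(
  motion=[
    {"tx": 0,"ty": 0.4,"jaw": 1,"tz": 0,"spin": 4},
    {"tx": 0,"ty": 0.2,"jaw": 1,"tz": 0,"spin": 4},
    {"tx": 0,"ty": 0,"jaw": 1,"tz": 0,"spin": 0},
  ],
)

```text
time: 12.42
tool_pos: [0.5766, -0.1767, 0.1197]
eef_rot: [0.0, 0.446, 0.895, 0.0]
wrist_force: [0.8, 3.3, 6.4]
opening: 0.0118
gripper_force: 61.6
```

```bash
python3 q.py
```

```text
yaw 127.1 [ 0.5766 -0.1767  0.1196] F [0.9 3.5 5.7] T [ 0.682 -0.187  0.02 ] [np.float64(0.028), np.float64(0.053), np.float64(0.02), np.float64(0.031), np.float64(-0.029)] j6 0.115 12.675
```

Request:
play_rows(
  motion=[
    {"tx": 0,"ty": 0,"jaw": 1,"tz": 0,"spin": 4},
    {"tx": 0,"ty": 0,"jaw": 1,"tz": 0,"spin": 0},
  ],
)

```text
time: 12.92
tool_pos: [0.5766, -0.1767, 0.1197]
eef_rot: [0.0, 0.477, 0.879, 0.0]
wrist_force: [1.1, 4.6, 5.8]
opening: 0.012
gripper_force: 61.6
```

```bash
python3 q.py
```

```text
yaw 123.1 [ 0.5767 -0.1767  0.1197] F [1.4 4.2 5.5] T [ 0.797 -0.326  0.124] [np.float64(0.112), np.float64(0.138), np.float64(0.145), np.float64(0.142), np.float64(0.081)] j6 0.189 13.175
```

Request:
play_rows(
  motion=[
    {"tx": 0,"ty": 0,"jaw": 1,"tz": 0,"spin": 4},
    {"tx": 0,"ty": 0,"jaw": 1,"tz": 0,"spin": 0},
  ],
)

```text
time: 13.42
tool_pos: [0.5768, -0.1767, 0.1197]
eef_rot: [0.001, 0.507, 0.862, 0.0]
wrist_force: [2.0, 4.0, 5.7]
opening: 0.0118
gripper_force: 61.6
```

```bash
python3 q.py
```

```text
yaw 119.1 [ 0.5768 -0.1766  0.1197] F [2.3 4.5 5.1] T [ 0.864 -0.445  0.167] [np.float64(0.171), np.float64(0.176), np.float64(0.193), np.float64(0.155), np.float64(0.14)] j6 0.257 13.675
```

Request:
play_rows(
  motion=[
    {"tx": 0,"ty": 0,"jaw": 1,"tz": 0,"spin": 4},
    {"tx": 0,"ty": 0,"jaw": 1,"tz": 0,"spin": 0},
  ],
)

```text
time: 13.92
tool_pos: [0.5769, -0.1766, 0.1197]
eef_rot: [0.001, 0.537, 0.843, 0.0]
wrist_force: [3.7, 4.8, 4.0]
opening: 0.0117
gripper_force: 61.5
```

```bash
python3 q.py
```

```text
yaw 115.1 [ 0.5769 -0.1766  0.1197] F [2.6 4.9 4.9] T [ 0.932 -0.538  0.163] [np.float64(0.146), np.float64(0.205), np.float64(0.136), np.float64(0.177), np.float64(0.15)] j6 0.248 14.175
```

Request:
play_rows(
  motion=[
    {"tx": 0,"ty": 0,"jaw": 1,"tz": 0,"spin": 3},
    {"tx": 0,"ty": 0,"jaw": 1,"tz": 0,"spin": 3},
    {"tx": 0,"ty": 0,"jaw": 1,"tz": 0,"spin": 0},
  ],
)

```text
time: 14.55
tool_pos: [0.5766, -0.177, 0.1197]
eef_rot: [0.0, 0.581, 0.814, 0.0]
wrist_force: [1.1, 1.5, 4.7]
opening: 0.0118
gripper_force: 61.6
```

```bash
python3 q.py
```

```text
yaw 109.1 [ 0.5766 -0.177   0.1197] F [0.9 2.  4.8] T [ 0.311 -0.196 -0.064] [np.float64(-0.053), np.float64(-0.055), np.float64(-0.041), np.float64(-0.102), np.float64(-0.07)] j6 0.005 14.8
```

Request:
play_rows(
  motion=[
    {"tx": 0,"ty": 0,"jaw": 1,"tz": 0,"spin": 3},
    {"tx": 0,"ty": 0,"jaw": 1,"tz": 0,"spin": 3},
    {"tx": 0,"ty": 0,"jaw": 1,"tz": 0,"spin": 0},
  ],
)

```text
time: 15.18
tool_pos: [0.5767, -0.1768, 0.1197]
eef_rot: [0.0, 0.622, 0.783, 0.0]
wrist_force: [1.2, 2.6, 4.8]
opening: 0.0117
gripper_force: 61.5
```

```bash
python3 q.py
```

```text
yaw 103.1 [ 0.5767 -0.1769  0.1197] F [1.2 3.  5.2] T [ 0.516 -0.271 -0.058] [np.float64(-0.059), np.float64(-0.082), np.float64(-0.074), np.float64(-0.049), np.float64(-0.026)] j6 0.036 15.425
```

Request:
play_rows(
  motion=[
    {"tx": 0,"ty": 0,"jaw": 1,"tz": 0,"spin": 3},
    {"tx": 0,"ty": 0,"jaw": 1,"tz": 0,"spin": 3},
    {"tx": 0,"ty": 0,"jaw": 1,"tz": 0,"spin": 0},
  ],
)

```text
time: 15.8
tool_pos: [0.577, -0.1765, 0.1197]
eef_rot: [0.001, 0.663, 0.749, 0.001]
wrist_force: [3.6, 6.8, 5.4]
opening: 0.0118
gripper_force: 61.5
```

```bash
python3 q.py
```

```text
yaw 97.1 [ 0.577  -0.1765  0.1197] F [3.4 6.5 4.5] T [ 1.167 -0.766  0.109] [np.float64(0.117), np.float64(0.103), np.float64(0.119), np.float64(0.103), np.float64(0.102)] j6 0.162 16.05
```

Torque rose to a plateau by 115°, then dropped negative at 109°, which is the ratchet signature. I'll feel for a second such event. That stays safe at two clicks at most.

Request:
play_rows(
  motion=[
    {"tx": 0.4,"ty": 0.2,"jaw": 1,"tz": 0,"spin": 3},
    {"tx": 0,"ty": 0,"jaw": 1,"tz": 0,"spin": 2},
    {"tx": 0,"ty": 0,"jaw": 1,"tz": 0,"spin": 0},
  ],
)

```text
time: 16.42
tool_pos: [0.5773, -0.1762, 0.1197]
eef_rot: [0.001, 0.694, 0.72, 0.001]
wrist_force: [3.8, 6.3, 3.6]
opening: 0.0119
gripper_force: 61.4
```

```bash
python3 q.py
```

```text
yaw 92.1 [ 0.5773 -0.1762  0.1197] F [4.  5.4 3.9] T [ 0.999 -0.806  0.165] [np.float64(0.141), np.float64(0.175), np.float64(0.176), np.float64(0.162), np.float64(0.171)] j6 0.231 16.675
```

Request:
play_rows(
  motion=[
    {"tx": 0,"ty": 0,"jaw": 1,"tz": 0,"spin": 4},
    {"tx": 0,"ty": 0,"jaw": 1,"tz": 0,"spin": 0},
  ],
)

```text
time: 16.92
tool_pos: [0.5774, -0.1762, 0.1197]
eef_rot: [0.001, 0.719, 0.695, 0.001]
wrist_force: [4.2, 6.4, 3.8]
opening: 0.0118
gripper_force: 61.4
```

```bash
python3 q.py
```

```text
yaw 88.1 [ 0.5774 -0.1762  0.1197] F [4.8 5.3 3.5] T [ 1.069 -0.877  0.222] [np.float64(0.201), np.float64(0.268), np.float64(0.207), np.float64(0.212), np.float64(0.222)] j6 0.305 17.175
```

Request:
play_rows(
  motion=[
    {"tx": 0,"ty": 0,"jaw": 1,"tz": 0,"spin": 4},
    {"tx": 0,"ty": 0,"jaw": 1,"tz": 0,"spin": 0},
  ],
)

```text
time: 17.42
tool_pos: [0.5774, -0.1762, 0.1197]
eef_rot: [0.001, 0.743, 0.669, 0.001]
wrist_force: [5.0, 6.0, 3.4]
opening: 0.0119
gripper_force: 61.3
```

```bash
python3 q.py
```

```text
yaw 84.1 [ 0.5774 -0.1762  0.1197] F [5.1 5.8 3.1] T [ 1.045 -0.975  0.129] [np.float64(0.113), np.float64(0.102), np.float64(0.198), np.float64(0.103), np.float64(0.131)] j6 0.213 17.675
```

Request:
play_rows(
  motion=[
    {"tx": 0,"ty": 0,"jaw": 1,"tz": 0,"spin": 4},
    {"tx": 0,"ty": 0,"jaw": 1,"tz": 0,"spin": 0},
  ],
)

```text
time: 17.92
tool_pos: [0.5771, -0.1766, 0.1197]
eef_rot: [0.001, 0.766, 0.643, 0.0]
wrist_force: [4.7, 0.8, 3.7]
opening: 0.0117
gripper_force: 61.4
```

```bash
python3 q.py
```

```text
yaw 80.1 [ 0.577  -0.1766  0.1197] F [5.  2.2 5.7] T [ 0.336 -0.898 -0.004] [np.float64(-0.086), np.float64(-0.05), np.float64(0.039), np.float64(0.044), np.float64(0.03)] j6 0.076 18.175
```

A second drop came exactly 30° after the first, so the ratchet has clicked twice. Ease 6° into the tooth, then release.

Request:
play_rows(
  motion=[
    {"tx": 0,"ty": 0,"jaw": 1,"tz": 0,"spin": 3},
    {"tx": 0,"ty": 0,"jaw": 1,"tz": 0,"spin": 3},
    {"tx": 0,"ty": 0,"jaw": 1,"tz": 0,"spin": 0},
  ],
)

```text
time: 18.55
tool_pos: [0.5771, -0.1769, 0.1196]
eef_rot: [0.001, 0.799, 0.602, 0.0]
wrist_force: [5.9, -1.1, 4.3]
opening: 0.0121
gripper_force: 61.4
```

```bash
python3 q.py
```

```text
yaw 74.1 [ 0.5771 -0.1769  0.1197] F [ 5.6 -1.   4.2] T [-0.063 -0.963  0.029] [np.float64(0.05), np.float64(0.023), np.float64(0.043), np.float64(0.025), np.float64(0.002)] j6 0.106 18.8
```

Request:
play_rows(
  motion=[
    {"tx": 0,"ty": 0,"jaw": 0.3,"tz": 0,"spin": 0},
    {"tx": 0,"ty": 0,"jaw": -0.3,"tz": 0,"spin": 0},
    {"tx": 0,"ty": 0,"jaw": -0.5,"tz": 0,"spin": 0},
    {"tx": 0,"ty": 0,"jaw": -0.5,"tz": 0,"spin": 0},
    {"tx": 0,"ty": 0,"jaw": -0.5,"tz": -10,"spin": 0},
    {"tx": 0,"ty": 0,"jaw": -0.5,"tz": -40,"spin": 0},
    {"tx": 0,"ty": 0,"jaw": -0.5,"tz": -50,"spin": 0},
    {"tx": 0,"ty": 0,"jaw": -0.5,"tz": 0,"spin": 0},
  ],
)

```text
time: 19.8
tool_pos: [0.5785, -0.1772, 0.2239]
eef_rot: [0.003, 0.799, 0.602, 0.002]
wrist_force: [0.2, -0.6, -0.0]
opening: 0.064
gripper_force: 0.0
```

```bash
python3 - <<'E'
from h import *
s=snap("scene","s4");u,v=map(int,proj("scene",(.576,-.176,.1)));print(arm.observe()["opening"],arm.observe()["wrist_force"])
cv2.imwrite("pics/c4.png",cv2.resize(s[v-40:v+40,u-40:u+40,::-1],(500,500),interpolation=cv2.INTER_CUBIC))
E
```

```text
0.06398884065279033 [-0.72570221 -0.77362664 -0.38805601]
```

View pics/c4.png

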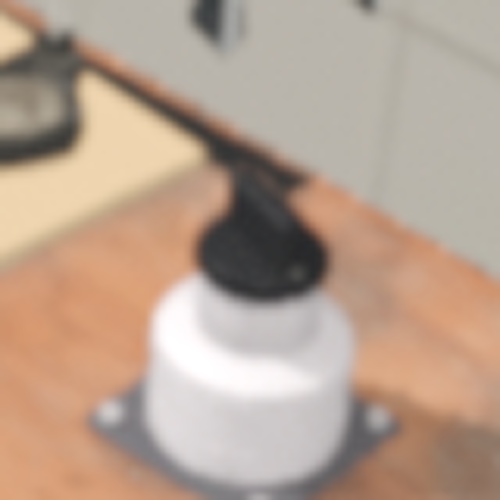

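The cap (flange at about (262,250) in the crop) sits level and centred on the neck. The grey dot is at (297,270), and the gripper is clear above.

```bash
python3 -c "from cell import arm; print(arm.job_done())"
```

```text
the job is handed in; nothing more can be done
None
```

The cap is seated on the canister's rim, tightened until I felt two ratchet clicks (torque drops 30° apart), and released. The job was handed in at about 20 s, and no verdict came back.

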